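# Fit the second locating dowel in the cell-stacking jig

## Robot

A 7-joint arm with a two-finger parallel gripper is mounted at the origin on a cart in front of the work surface, level with it; the furniture and walls round the work are solid. World frame = base frame: x ahead of the robot, y to its left, z up, the work surface at z = 0. Lengths are in m, angles in rad, forces in N, time in s.
With the tool pointing down it reaches from about 0.425 to 0.875 m from the base axis. Payload 4.7 kg.
Tool frame: the origin (TCP) lies midway between the tips of the shut fingers; the grasp point (between the pads) lies 19 mm behind it; z points along the fingers, y is the line along which they close (so a half turn about z gives the same grasp; the last joint's range is limited). The gripper opens to 85 mm and grips with 20 to 120 N. Pads are 22 mm wide; open, the fingers measure 114 mm over their backs; the gripper's body (76 mm by 85 mm) begins 54 mm behind the grasp point. The pads swing forward as they close: fully open they stand 13 mm farther back than shut.
Start: joints at [-1.226, 0.321, -0.07, 1.45, 0.023, 1.371, -0.057], TCP at [0.211, 0.615, 0.231] pointing down, gripper open.
Joint ranges: [-2.86, 2.86], [-0.3, 2.09], [-1.38, 1.24], [0.06, 2.45], [-1.56, 4.7], [0.09, 2.05], [-2.69, 2.69]. Speed limits (rad/s): [2.57, 2.57, 3.14, 3.14, 3.14, 3.14, 3.14].

## Interface

Orientations are given as a 3x3 rotation matrix whose columns are the frame's x, y, z axes.
In Python, from bench import manip gives the robot as it stands.
- The arm moves only by the tool apply_moves, never from a script. Its argument "plan" is a list of rows, each an object of numbers: "fingers": the finger opening in mm, from 0 to 85.4; "tx", "ty", "tz": the shift along the world's x, y, z in units of 25 mm (1.0 is 25 mm); "rx", "ry", "rz": the turn, a rotation vector about the world's x, y, z in rad. A call has 1 to 20 rows; each row is the pose to reach, as a shift and turn from the pose commanded when the call began; what a row does not reach only later rows make up. A row lasts 1/8 s, in which the tool goes at most 62.5 mm and 10.7 degrees, less where a joint would pass 70% of its speed; a pose out of reach is approached as far as the arm can. A call with a gripper value outside its range is refused whole. The fingers move at their own pace and stop on an object; "force" is the grip in N (left out, the last holds). Time passes only in rows, so rows that repeat a pose let the fingers close. It gives the time, the measured TCP pose, the force, the opening and the grip force at its end, in the units of the state.
- manip.sense(): the state, without advancing time (a new reading comes with each control period).
- manip.camera(name): name is "scene" or "top"; returns a dict with "image" (420x560x3 uint8, red, green, blue), "fx", "fy", "cx", "cy" (pixels), "R" (3x3) and "t" (3): a world point X has camera coordinates R X + t. Camera axes: x right, y down, z forward; pixel columns grow to the right and rows downward; lengths in m; the calibration is good to about 2 mm. A picture is of the moment at which its call begins. There is no depth.
- manip.hand_in(): hands the job in; it is judged then, once.
The state is a dict: "time_s": time; "q": joint angles; "joint_velocities": joint speeds; "tau": joint torques, N m; "eef_pos": TCP position; "tool_rot": TCP orientation; "wrist_force": force on the tool from outside, world axes, zero at the start; "moment": the same for the moment, N m; "width": finger opening in m; "grip_force": force on a finger pad.
Only numpy, scipy, OpenCV 4.12 (cv2) and the standard library are available. Lean on these libraries where they do the work, as an engineer would, in place of code of your own. Each camera call takes 0.05 s, during which the arm holds its last target. There are 200 camera calls.

## Task

Take the steel dowel out of the blue rack, feel for the blind hole in the round steel bush of the aluminium jig, and press the dowel straight in until it is fully home against the bottom, then let go of it. The bush has been adjusted off its nominal place, so search for the hole with a light touch and never push on the jig harder than about 35 N. Leave the brass dowel, the flux bottle and the spectacles where they are.

Things in the scene. Friction and masses are not known exactly. Their poses are not given: they have to be found in the camera images.
- dowel_steel_mid (a point): centre (half-way up) of the steel-grey dowel, the one to fit: a plain round pin 16 mm in diameter and 70 mm long, about 0.1 kg, square ends, its z axis along its length. It starts upright in one of the rack's two holes, 46 mm of it standing out
- dowel_brass_mid (a point): centre of the yellow brass dowel, same size and stance, in the rack's other hole; leave it there
- rack: blue plastic block 50 x 130 x 32 mm (x, y, z), fixed to the bench; origin at the centre of its underside. Two upright holes 17.6 mm wide and 24 mm deep, 70 mm apart along its y axis (at y = -35 and +35 mm), hold the dowels; which dowel is where varies
- jig: aluminium plate 100 x 190 x 34 mm (x, y, z), fixed to the bench; origin at the centre of its underside. At y = +55 mm stands a dowel already fitted, its top 84 mm above the bench; at y = -50 mm is the round steel bush. Four corner screws rise to 38 mm and an orange stop strip 12 x 60 mm (centre x = +40 mm) to 44 mm above the bench
- jig_bush (a point): nominal place of the hole, on the bush's flat top face, 38 mm above the bench; fixed to the jig. The bush is a flat steel disc 60 mm across with one round, sharp-edged blind hole 17.6 mm wide in its middle. It has been adjusted sideways: the true hole centre lies 2.5 to 5 mm from this point, in an unknown direction, and stays put while you work
- flux_bottle: white bottle with a blue spout, 39 mm across and 94 mm high, upright on the bench; origin at the centre of its underside
- spectacles: thin metal spectacles, 142 x 132 x 32 mm, lying on the bench; origin at the centre of the underside
- jig_seat (a point): depth of the seat: 24 mm straight below point jig_bush. A black friction plug stands in the hole 7 mm below the top face: the dowel drops freely down to it; about 8 to 12 N then drives the plug slowly down to its stop (it does not spring back). The dowel is home when its foot is at this height, its top 46 mm above the bush's face

How it is judged:
By the outcome, as a careful person would: the job done as asked, in the order asked, and still so for the second after the job is handed in, with the robot touching nothing.
It also fails if it takes over 67 s, if anything falls off the work surface, if the arm or the gripper's body presses on something with over 40 N, if the wrist force passes 120 N, or if a joint passes its speed limit or range.

## Working session

There is one attempt and no reset: what is moved stays moved. The work goes in short steps, Python scripts to look and compute and a tool call to move; the robot and the scene stay as the last step left them, time stands still between calls to the robot, and variables do not carry over. Pictures are saved under pics/ and viewed, at most 10 in all, crops included, and the job is handed in when it is done.

Besides the shell and the picture viewer there is one more tool, called after "Emit:" by a JSON object that holds its "api" and its "payload", one argument or row to a line. apply_moves: Moves the arm, as the interface text tells. Its arguments: {"type":"object","properties":{"plan":{"type":"array","items":{"type":"object","properties":{"fingers":{"type":"number"},"tx":{"type":"number"},"ty":{"type":"number"},"tz":{"type":"number"},"rx":{"type":"number"},"ry":{"type":"number"},"rz":{"type":"number"}}}},"force":{"type":"number"}},"required":["plan"]}

```bash
mkdir -p pics; python3 - <<'E'
from bench import manip
import cv2,numpy as np
for n in("scene","top"):
    c=manip.camera(n);cv2.imwrite(f"pics/{n}0.png",c["image"][:,:,::-1])
    np.savez(f"{n}0.npz",**c);print(n,c["fx"],c["cx"],c["cy"],np.round(-c["R"].T@c["t"],3),np.round(c["R"],3).tolist())
s=manip.sense();print(s["time_s"],s["eef_pos"],np.round(s["tool_rot"],3),s["wrist_force"],s["width"])
E
```

```text
scene 498.37271396840265 273.0190194548174 214.91715550723566 [-0.326  0.631  0.595] [[-0.624, -0.781, 0.011], [-0.35, 0.266, -0.898], [0.699, -0.564, -0.44]]
top 534.4508037418526 287.09392204166903 207.40348488093187 [ 0.395 -0.056  1.526] [[-0.011, -1.0, -0.005], [-0.994, 0.012, -0.105], [0.105, 0.003, -0.995]]
0.1 [0.2110109  0.61427362 0.23032127] [[-0.946  0.325 -0.   ]
 [ 0.325  0.946 -0.002]
 [-0.    -0.002 -1.   ]] [-0.4983398  -0.00405607  0.31421056] 0.08514079179267683
```

View pics/scene0.png

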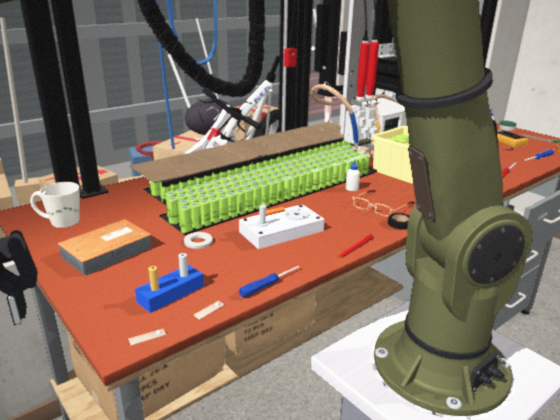

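View pics/top0.png

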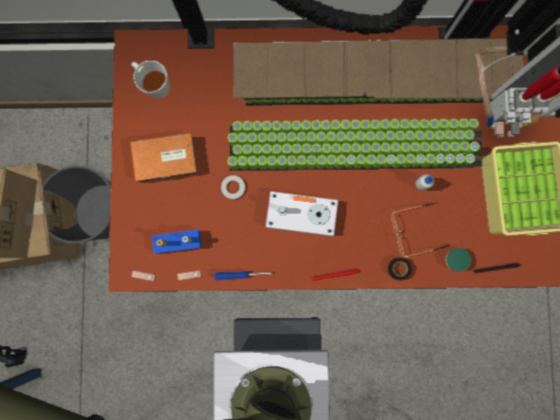

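The scene view shows the blue rack at (170,288), with brass at (153,278), steel at (183,264) and the white jig at (283,225). In the top view the rack is at (177,241), steel at about (190,239), and the bush at (319,214). I'll enlarge these for precise pixels.

```bash
python3 - <<'E'
import cv2,numpy as np
s=cv2.imread("pics/scene0.png");t=cv2.imread("pics/top0.png")
f=lambda im,x,y,w,h:cv2.resize(im[y:y+h,x:x+w],(400,300),interpolation=cv2.INTER_CUBIC)
a=np.vstack([np.hstack([f(s,130,240,80,60+0),f(s,235,195,100,75)]),np.hstack([f(t,145,220,64,48),f(t,260,180,88,66)])])
cv2.imwrite("pics/crops.png",a)
E
```

```text
(no output)
```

View pics/crops.png

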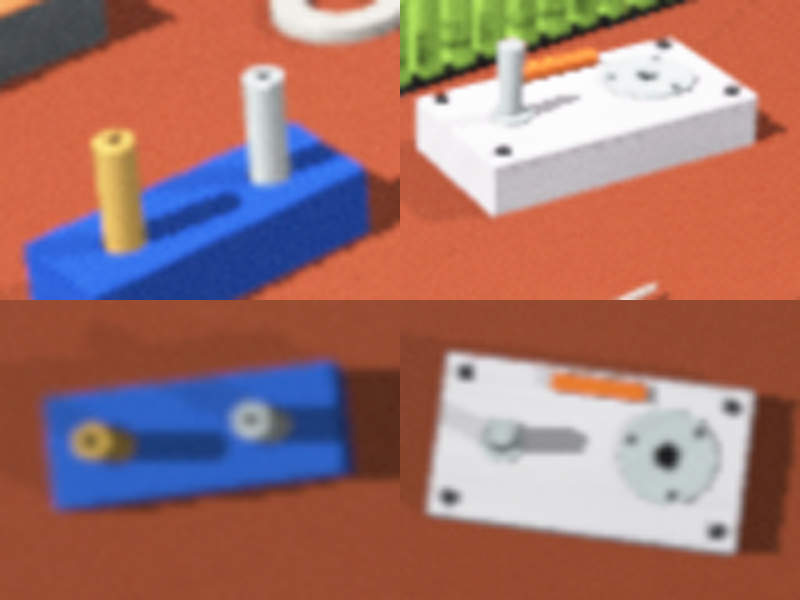

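Enlarged, the steel dowel's top is at scene (182.4,254.4) and top (184.9,238.3). The bush's dark hole is at scene (296.4,213.6) and top (318.2,214.1), and the fitted jig dowel's top is at scene (262.4,205.6) and top (282,208.6).

```bash
cat > h.py <<'E'
import numpy as np,cv2
C={n:np.load(f"{n}0.npz") for n in("scene","top")}
def ray(n,p):
    c=C[n];d=c["R"].T@np.array([(p[0]-c["cx"])/c["fx"],(p[1]-c["cy"])/c["fy"],1]);return -c["R"].T@c["t"],d/np.linalg.norm(d)
def plane(n,p,z):
    o,d=ray(n,p);return o+d*(z-o[2])/d[2]
def tri(ps,pt):
    A=np.zeros((3,3));b=np.zeros(3);L=[ray("scene",ps),ray("top",pt)]
    for o,d in L:
        P=np.eye(3)-np.outer(d,d);A+=P;b+=P@o
    x=np.linalg.solve(A,b);return x,[round(1e3*np.linalg.norm(np.cross(x-o,d)),1) for o,d in L]
E
python3 - <<'E'
from h import *
for k,a,b,z in[("steel",(182.4,254.4),(184.9,238.3),.078),("brass",(152.6,267.4),(159.3,242.1),.078),("hole",(296.4,213.6),(318.2,214.1),.038),("jd",(262.4,205.6),(282,208.6),.084)]:
    x,e=tri(a,b);print(k,np.round(x,4),e,"scene@z",np.round(plane("scene",a,z),4),"top@z",np.round(plane("top",b,z),4))
im=C["top"]["image"].astype(int);r,g,b=im[...,0],im[...,1],im[...,2]
def rect(m,z,roi):
    k=np.zeros(m.shape,np.uint8);x,y,w,h=roi;k[y:y+h,x:x+w]=m[y:y+h,x:x+w]
    cs=max(cv2.findContours(k,0,cv2.CHAIN_APPROX_NONE)[0],key=cv2.contourArea)
    cs=cv2.convexHull(cs)
    P=np.array([plane("top",q,z)[:2] for q in cv2.boxPoints(cv2.minAreaRect(cs))])
    print(np.round(P,4).tolist(),"c",np.round(P.mean(0),4),"sides",np.round([np.linalg.norm(P[1]-P[0]),np.linalg.norm(P[2]-P[1])],4),
     "ang y-axis",[round(np.degrees(np.arctan2(-(P[i+1]-P[i])[0],(P[i+1]-P[i])[1])),1) for i in(0,1)])
rect((b>110)&(g>110)&(r>110),.034,(255,185,95,55))
rect((b>r+40),.032,(145,222,64,40))
# dark hole centroids
gr=cv2.cvtColor(C["top"]["image"],cv2.COLOR_RGB2GRAY).astype(float)
w=np.clip(150-gr[208:221,312:326],0,None);Y,X=np.mgrid[208:221,312:326];print("hole top",(w*X).sum()/w.sum(),(w*Y).sum()/w.sum())
# bush disc by greenish-grey tint
m=((g-r)>6)[195:235,300:338]&(g[195:235,300:338]>90)
cn=max(cv2.findContours(m.astype(np.uint8),0,1)[0],key=cv2.contourArea);e=cv2.fitEllipse(cv2.convexHull(cn));print("disc",e[0][0]+300,e[0][1]+195,e[1])
for q in [(e[0][0]+300,e[0][1]+195),((w*X).sum()/w.sum(),(w*Y).sum()/w.sum())]:print(np.round(plane("top",q,.038),4))
E
```

```text
steel [0.4659 0.2267 0.077 ] [np.float64(0.3), np.float64(0.3)] scene@z [0.464  0.2272 0.078 ] top@z [0.466  0.2268 0.078 ]
brass [0.4566 0.2964 0.0773] [np.float64(0.2), np.float64(0.2)] scene@z [0.4557 0.297  0.078 ] top@z [0.4565 0.2961 0.078 ]
hole [ 0.5313 -0.1381  0.036 ] [np.float64(0.2), np.float64(0.2)] scene@z [ 0.5282 -0.1355  0.038 ] top@z [ 0.5313 -0.1379  0.038 ]
jd [ 0.5433 -0.0374  0.0826] [np.float64(0.0), np.float64(0.0)] scene@z [ 0.541  -0.0356  0.084 ] top@z [ 0.5432 -0.0374  0.084 ]
[[0.4972, 0.0119], [0.6004, -0.0025], [0.5725, -0.1943], [0.4697, -0.1786]] c [ 0.535  -0.0909] sides [0.1042 0.1938] ang y-axis [np.float64(-97.9), np.float64(171.7)]
[[0.4778, 0.3305], [0.4935, 0.1975], [0.4425, 0.1906], [0.4269, 0.3232]] c [0.4602 0.2604] sides [0.134  0.0515] ang y-axis [np.float64(-173.3), np.float64(97.7)]
hole top 318.33386666666667 213.85066666666665
disc 318.48631286621094 213.9198818206787 (20.41272735595703, 20.642057418823242)
[ 0.5318 -0.1387  0.038 ]
[ 0.532  -0.1383  0.038 ]
```

The measured heights agree with the text: 77 mm for the dowel tops and 36 to 38 mm for the bush. Nominal bush, taken from the plate outline, is about (0.528,-0.140). The visible hole is at (0.532,-0.1385), an offset of 4.6 mm, which fits the stated range. I'll move above the steel dowel with the fingers at 45 mm.

Emit:
{"api": "apply_moves", "payload": {
  "plan": [
    {"tx": 5, "ty": -7.5, "tz": -1.5, "fingers": 45},
    {"tx": 10.2, "ty": -15.5, "tz": -3.2, "fingers": 45},
    {"tx": 10.2, "ty": -15.5, "tz": -3.2, "fingers": 45},
    {"tx": 10.2, "ty": -15.5, "tz": -3.2, "fingers": 45},
    {"tx": 10.2, "ty": -15.5, "tz": -3.2, "fingers": 45},
    {"tx": 10.2, "ty": -15.5, "tz": -3.2, "fingers": 45},
    {"tx": 10.2, "ty": -15.5, "tz": -3.2, "fingers": 45},
    {"tx": 10.2, "ty": -15.5, "tz": -3.2, "fingers": 45},
    {"tx": 10.2, "ty": -15.5, "tz": -3.2, "fingers": 45},
    {"tx": 10.2, "ty": -15.5, "tz": -3.2, "fingers": 45},
    {"tx": 10.2, "ty": -15.5, "tz": -3.2, "fingers": 45},
    {"tx": 10.2, "ty": -15.5, "tz": -3.2, "fingers": 45}
  ],
  "force": 40
}}

```text
validation failed for argument at $.pl...
```

Emit:
{"api": "apply_moves", "payload": {
  "plan": [
    {"tx": 1.2, "ty": -1.9, "tz": -0.4, "rx": 0.0, "ry": 0.0, "rz": 0.0, "fingers": 45.0},
    {"tx": 2.4, "ty": -3.8, "tz": -0.8, "rx": 0.0, "ry": 0.0, "rz": 0.0, "fingers": 45.0}
  ],
  "force": 40
}}

```text
time_s: 0.35
eef_pos: [0.2714, 0.5186, 0.2103]
tool_rot: [[-0.946, 0.323, -0.0], [0.323, 0.946, -0.001], [-0.0, -0.001, -1.0]]
wrist_force: [0.9, 0.3, -0.4]
width: 0.0518
grip_force: 0.0
```

Emit:
{"api": "apply_moves", "payload": {
  "plan": [
    {"tx": 1.2, "ty": -1.9, "tz": -0.4, "rx": 0, "ry": 0, "rz": 0, "fingers": 45},
    {"tx": 2.4, "ty": -3.7, "tz": -0.8, "rx": 0, "ry": 0, "rz": 0, "fingers": 45},
    {"tx": 3.7, "ty": -5.6, "tz": -1.2, "rx": 0, "ry": 0, "rz": 0, "fingers": 45},
    {"tx": 5.0, "ty": -7.5, "tz": -1.6, "rx": 0, "ry": 0, "rz": 0, "fingers": 45},
    {"tx": 6.2, "ty": -9.3, "tz": -2.0, "rx": 0, "ry": 0, "rz": 0, "fingers": 45},
    {"tx": 7.2, "ty": -10.8, "tz": -2.2, "rx": 0, "ry": 0, "rz": 0, "fingers": 45},
    {"tx": 7.8, "ty": -11.7, "tz": -2.4, "rx": 0, "ry": 0, "rz": 0, "fingers": 45},
    {"tx": 7.8, "ty": -11.7, "tz": -2.4, "rx": 0, "ry": 0, "rz": 0, "fingers": 45},
    {"tx": 7.8, "ty": -11.7, "tz": -2.4, "rx": 0, "ry": 0, "rz": 0, "fingers": 45},
    {"tx": 7.8, "ty": -11.7, "tz": -2.4, "rx": 0, "ry": 0, "rz": 0, "fingers": 45}
  ]
}}

```text
time_s: 1.6
eef_pos: [0.4654, 0.2288, 0.1514]
tool_rot: [[-0.947, 0.322, -0.0], [0.322, 0.947, 0.001], [0.0, 0.0, -1.0]]
wrist_force: [0.0, -0.3, -0.1]
width: 0.0449
grip_force: 0.0
```

Emit:
{"api": "apply_moves", "payload": {
  "plan": [
    {"tx": 0, "ty": -0.08, "tz": -1.5, "rx": 0, "ry": 0, "rz": 0, "fingers": 45},
    {"tx": 0, "ty": -0.08, "tz": -3.0, "rx": 0, "ry": 0, "rz": 0, "fingers": 45},
    {"tx": 0, "ty": -0.08, "tz": -4.0, "rx": 0, "ry": 0, "rz": 0, "fingers": 45},
    {"tx": 0, "ty": -0.08, "tz": -4.45, "rx": 0, "ry": 0, "rz": 0, "fingers": 45},
    {"tx": 0, "ty": -0.08, "tz": -4.45, "rx": 0, "ry": 0, "rz": 0, "fingers": 45},
    {"tx": 0, "ty": -0.08, "tz": -4.45, "rx": 0, "ry": 0, "rz": 0, "fingers": 45}
  ]
}}

```text
time_s: 2.35
eef_pos: [0.4669, 0.226, 0.0413]
tool_rot: [[-0.946, 0.324, 0.002], [0.324, 0.946, 0.001], [-0.001, 0.002, -1.0]]
wrist_force: [0.2, 1.0, 0.4]
width: 0.045
grip_force: 0.0
```

```bash
python3 - <<'E'
from bench import manip
import cv2,numpy as np
c=manip.camera("scene");t=manip.camera("top")
f=lambda im,x,y,w,h:cv2.resize(im[y:y+h,x:x+w,::-1],(400,300),interpolation=cv2.INTER_CUBIC)
cv2.imwrite("pics/g1.png",np.hstack([f(c["image"],130,220,100,75),f(t["image"],135,205,88,66)]))
s=manip.sense();print(s["eef_pos"],s["wrist_force"],s["width"])
E
```

```text
[0.46696206 0.22583594 0.04129559] [0.41774072 0.77189489 0.67486574] 0.04492310553829865
```

View pics/g1.png

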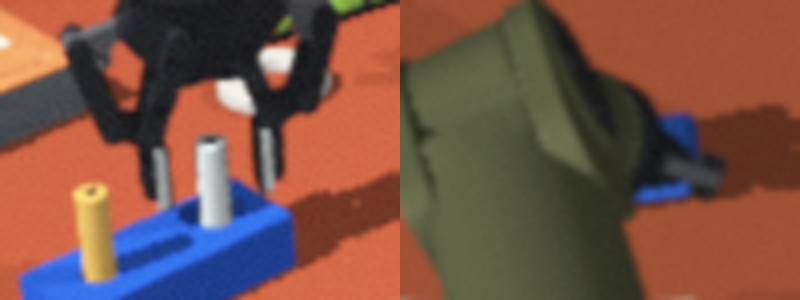

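The steel dowel stands centred between the open fingers at about (212,180) in the crop, with the brass dowel clear. I'll close, then lift.

Emit:
{"api": "apply_moves", "payload": {
  "force": 60,
  "plan": [
    {"tx": 0, "ty": 0, "tz": 0, "rx": 0, "ry": 0, "rz": 0, "fingers": 5},
    {"tx": 0, "ty": 0, "tz": 0, "rx": 0, "ry": 0, "rz": 0, "fingers": 5},
    {"tx": 0, "ty": 0, "tz": 0, "rx": 0, "ry": 0, "rz": 0, "fingers": 5},
    {"tx": 0, "ty": 0, "tz": 0, "rx": 0, "ry": 0, "rz": 0, "fingers": 5},
    {"tx": 0, "ty": 0, "tz": 0, "rx": 0, "ry": 0, "rz": 0, "fingers": 5},
    {"tx": 0, "ty": 0, "tz": 0, "rx": 0, "ry": 0, "rz": 0, "fingers": 5}
  ]
}}

```text
time_s: 3.2
eef_pos: [0.4666, 0.2257, 0.0406]
tool_rot: [[-0.946, 0.325, 0.001], [0.325, 0.946, 0.001], [-0.001, 0.001, -1.0]]
wrist_force: [-0.4, -0.6, 5.5]
width: 0.0147
grip_force: 58.3
```

Emit:
{"api": "apply_moves", "payload": {
  "plan": [
    {"tx": 0, "ty": 0, "tz": 0.4, "rx": 0, "ry": 0, "rz": 0, "fingers": 5},
    {"tx": 0, "ty": 0, "tz": 1.2, "rx": 0, "ry": 0, "rz": 0, "fingers": 5},
    {"tx": 0, "ty": 0, "tz": 2.4, "rx": 0, "ry": 0, "rz": 0, "fingers": 5},
    {"tx": 0, "ty": 0, "tz": 3.5, "rx": 0, "ry": 0, "rz": 0, "fingers": 5},
    {"tx": 0.3, "ty": -1.5, "tz": 4, "rx": 0, "ry": 0, "rz": 0, "fingers": 5},
    {"tx": 0.6, "ty": -3.5, "tz": 4, "rx": 0, "ry": 0, "rz": 0, "fingers": 5},
    {"tx": 0.9, "ty": -5.5, "tz": 4, "rx": 0, "ry": 0, "rz": 0, "fingers": 5},
    {"tx": 1.3, "ty": -7.5, "tz": 4, "rx": 0, "ry": 0, "rz": 0, "fingers": 5},
    {"tx": 1.7, "ty": -9.5, "tz": 4, "rx": 0, "ry": 0, "rz": 0, "fingers": 5},
    {"tx": 2.1, "ty": -11.5, "tz": 4, "rx": 0, "ry": 0, "rz": 0, "fingers": 5},
    {"tx": 2.4, "ty": -13.3, "tz": 4, "rx": 0, "ry": 0, "rz": 0, "fingers": 5},
    {"tx": 2.6, "ty": -14.5, "tz": 4, "rx": 0, "ry": 0, "rz": 0, "fingers": 5},
    {"tx": 2.6, "ty": -14.5, "tz": 4, "rx": 0, "ry": 0, "rz": 0, "fingers": 5},
    {"tx": 2.6, "ty": -14.5, "tz": 4, "rx": 0, "ry": 0, "rz": 0, "fingers": 5},
    {"tx": 2.6, "ty": -14.5, "tz": 4, "rx": 0, "ry": 0, "rz": 0, "fingers": 5}
  ]
}}

```text
time_s: 5.08
eef_pos: [0.5309, -0.1356, 0.1399]
tool_rot: [[-0.947, 0.323, -0.001], [0.323, 0.947, 0.001], [0.001, 0.001, -1.0]]
wrist_force: [-0.5, 0.8, -1.1]
width: 0.0145
grip_force: 59.1
```

```bash
python3 - <<'E'
from bench import manip
import cv2,numpy as np
c=manip.camera("scene");np.savez("scene1.npz",**c)
cv2.imwrite("pics/g2.png",cv2.resize(c["image"][145:265,220:380,::-1],(800,600),interpolation=cv2.INTER_CUBIC))
s=manip.sense();print(s["eef_pos"],s["wrist_force"],s["width"],s["grip_force"],s["moment"])
E
```

```text
[ 0.53102523 -0.13569544  0.13997743] [-0.63109329 -0.06045734 -1.45060006] 0.014696766315050154 59.109885692596436 [ 0.00104483  0.01518212 -0.0181394 ]
```

View pics/g2.png

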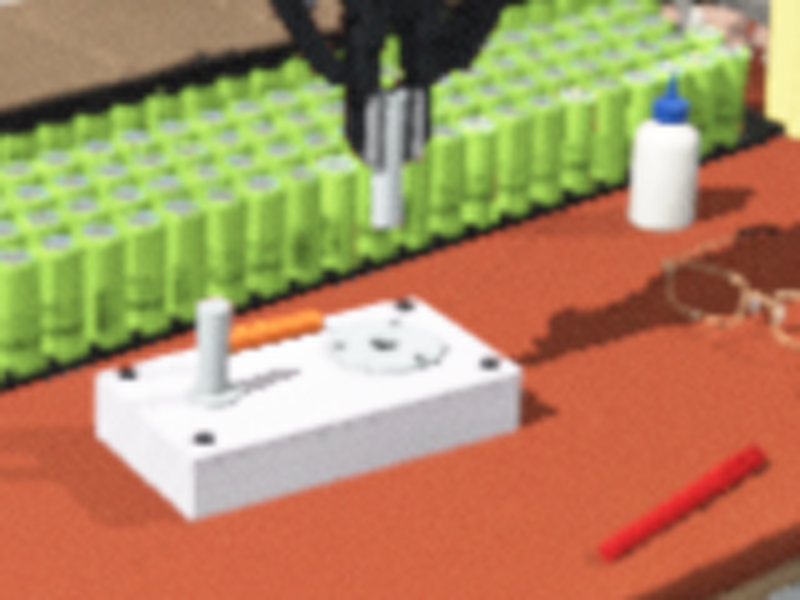

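The dowel hangs upright in the fingers, its foot at image (296.6,188) directly above the dark hole at (296.4,213.6). I'll check this numerically against the scene view.

```bash
python3 - <<'E'
from h import *
f=plane("scene",(296.6,188.2),.107);h=plane("scene",(296.4,213.6),.038);h2=plane("scene",(296.4,213.6),.036)
print(f,h,h2,"view dir",ray("scene",(296.6,188))[1]);d=ray("scene",(296.6,188))[1];n=np.array([d[1],-d[0]]);n/=np.linalg.norm(n)
print("lateral (n",n,") foot-hole mm",1e3*n@(f-h)[:2],"TCP-foot",1e3*n@(np.array([.531,-.1357])-f[:2]))
E
```

```text
[ 0.53185502 -0.13640771  0.107     ] [ 0.52821055 -0.13550373  0.038     ] [ 0.53128    -0.13825909  0.036     ] view dir [ 0.68629313 -0.61415363 -0.38963709]
lateral (n [-0.6668563  -0.74518634] ) foot-hole mm -1.7567005971030438 TCP-foot 0.042796642006523555
```

Emit:
{"api": "apply_moves", "payload": {
  "plan": [
    {"tx": 0, "ty": -0.09, "tz": -0.8, "rx": 0, "ry": 0, "rz": 0, "fingers": 5},
    {"tx": 0, "ty": -0.09, "tz": -1.6, "rx": 0, "ry": 0, "rz": 0, "fingers": 5},
    {"tx": 0, "ty": -0.09, "tz": -2.3, "rx": 0, "ry": 0, "rz": 0, "fingers": 5},
    {"tx": 0, "ty": -0.09, "tz": -2.6, "rx": 0, "ry": 0, "rz": 0, "fingers": 5},
    {"tx": 0, "ty": -0.09, "tz": -2.65, "rx": 0, "ry": 0, "rz": 0, "fingers": 5},
    {"tx": 0, "ty": -0.09, "tz": -2.65, "rx": 0, "ry": 0, "rz": 0, "fingers": 5},
    {"tx": 0, "ty": -0.09, "tz": -2.65, "rx": 0, "ry": 0, "rz": 0, "fingers": 5}
  ]
}}

```text
time_s: 6.0
eef_pos: [0.5317, -0.1396, 0.0745]
tool_rot: [[-0.946, 0.325, 0.001], [0.325, 0.946, 0.0], [-0.001, 0.0, -1.0]]
wrist_force: [-0.3, 0.6, -0.4]
width: 0.0141
grip_force: 59.1
```

Emit:
{"api": "apply_moves", "payload": {
  "plan": [
    {"tx": 0, "ty": 0, "tz": -0.02, "rx": 0, "ry": 0, "rz": 0, "fingers": 5},
    {"tx": 0, "ty": 0, "tz": -0.04, "rx": 0, "ry": 0, "rz": 0, "fingers": 5},
    {"tx": 0, "ty": 0, "tz": -0.06, "rx": 0, "ry": 0, "rz": 0, "fingers": 5},
    {"tx": 0, "ty": 0, "tz": -0.08, "rx": 0, "ry": 0, "rz": 0, "fingers": 5}
  ]
}}

```text
time_s: 6.5
eef_pos: [0.5312, -0.1394, 0.0718]
tool_rot: [[-0.946, 0.325, 0.0], [0.325, 0.946, 0.0], [-0.0, 0.0, -1.0]]
wrist_force: [0.2, 0.5, 0.6]
width: 0.0145
grip_force: 59.1
```

Emit:
{"api": "apply_moves", "payload": {
  "plan": [
    {"tx": 0, "ty": 0.06, "tz": 0, "rx": 0, "ry": 0, "rz": 0, "fingers": 5},
    {"tx": 0, "ty": 0.06, "tz": -0.02, "rx": 0, "ry": 0, "rz": 0, "fingers": 5},
    {"tx": 0, "ty": 0.06, "tz": -0.04, "rx": 0, "ry": 0, "rz": 0, "fingers": 5},
    {"tx": 0, "ty": 0.06, "tz": -0.06, "rx": 0, "ry": 0, "rz": 0, "fingers": 5}
  ]
}}

```text
time_s: 7.0
eef_pos: [0.5313, -0.138, 0.0706]
tool_rot: [[-0.946, 0.325, 0.0], [0.325, 0.946, 0.0], [-0.0, 0.0, -1.0]]
wrist_force: [-1.3, -0.0, 2.3]
width: 0.0146
grip_force: 59.4
```

Emit:
{"api": "apply_moves", "payload": {
  "plan": [
    {"tx": 0, "ty": 0, "tz": -0.02, "rx": 0, "ry": 0, "rz": 0, "fingers": 5},
    {"tx": 0, "ty": 0, "tz": -0.02, "rx": 0, "ry": 0, "rz": 0, "fingers": 5}
  ]
}}

```text
time_s: 7.25
eef_pos: [0.5314, -0.138, 0.0705]
tool_rot: [[-0.946, 0.325, 0.0], [0.325, 0.946, 0.0], [-0.0, 0.0, -1.0]]
wrist_force: [-1.6, 1.0, 5.3]
width: 0.0145
grip_force: 59.7
```

Contact with the bush face at TCP z 0.0706. I'll spiral with light pressure.

Emit:
{"api": "apply_moves", "payload": {
  "plan": [
    {"tx": 0.02, "ty": 0, "tz": -0.03, "rx": 0, "ry": 0, "rz": 0, "fingers": 5},
    {"tx": 0.04, "ty": 0, "tz": -0.03, "rx": 0, "ry": 0, "rz": 0, "fingers": 5},
    {"tx": 0.028, "ty": -0.028, "tz": -0.03, "rx": 0, "ry": 0, "rz": 0, "fingers": 5},
    {"tx": 0, "ty": -0.04, "tz": -0.03, "rx": 0, "ry": 0, "rz": 0, "fingers": 5},
    {"tx": -0.028, "ty": -0.028, "tz": -0.03, "rx": 0, "ry": 0, "rz": 0, "fingers": 5}
  ]
}}

```text
time_s: 7.88
eef_pos: [0.5314, -0.1381, 0.0704]
tool_rot: [[-0.946, 0.325, 0.002], [0.325, 0.946, 0.001], [-0.001, 0.002, -1.0]]
wrist_force: [-1.4, 2.2, 7.6]
width: 0.0145
grip_force: 60.3
```

```bash
python3 - <<'E'
from bench import manip
import numpy as np
s=manip.sense();print(*[np.round(s[k],4) for k in("eef_pos","wrist_force","moment")])
E
```

```text
[ 0.5314 -0.1381  0.0704] [-1.399   2.2125  7.6229] [ 0.4369  0.3455 -0.0218]
```

Emit:
{"api": "apply_moves", "payload": {
  "plan": [
    {"tx": 0.0, "ty": 0.0, "tz": 0.1, "rx": 0, "ry": 0, "rz": 0, "fingers": 5},
    {"tx": 0.09, "ty": 0.02, "tz": 0.1, "rx": 0, "ry": 0, "rz": 0, "fingers": 5},
    {"tx": 0.09, "ty": 0.02, "tz": 0.03, "rx": 0, "ry": 0, "rz": 0, "fingers": 5},
    {"tx": 0.09, "ty": 0.02, "tz": 0.0, "rx": 0, "ry": 0, "rz": 0, "fingers": 5},
    {"tx": 0.09, "ty": 0.02, "tz": -0.02, "rx": 0, "ry": 0, "rz": 0, "fingers": 5},
    {"tx": 0.09, "ty": 0.02, "tz": -0.02, "rx": 0, "ry": 0, "rz": 0, "fingers": 5}
  ]
}}

```text
time_s: 8.62
eef_pos: [0.5334, -0.1384, 0.0698]
tool_rot: [[-0.946, 0.325, 0.001], [0.325, 0.946, 0.0], [-0.001, 0.001, -1.0]]
wrist_force: [-2.0, -0.4, 9.0]
width: 0.0146
grip_force: 59.7
```

```bash
cat > s.py <<'E'
from bench import manip
import numpy as np
s=manip.sense();print(*[np.round(s[k],4) for k in("eef_pos","wrist_force","moment")])
E
python3 s.py
```

```text
[ 0.5334 -0.1384  0.0698] [-2.0129 -0.3805  9.0112] [ 0.195   0.5384 -0.0353]
```

Emit:
{"api": "apply_moves", "payload": {
  "plan": [
    {"tx": 0.03, "ty": 0.0, "tz": 0, "rx": 0, "ry": 0, "rz": 0, "fingers": 5},
    {"tx": 0.06, "ty": 0.0, "tz": 0, "rx": 0, "ry": 0, "rz": 0, "fingers": 5},
    {"tx": 0.06, "ty": 0, "tz": 0, "rx": 0, "ry": 0, "rz": 0, "fingers": 5}
  ]
}}

```text
time_s: 9.0
eef_pos: [0.5341, -0.1388, 0.0683]
tool_rot: [[-0.946, 0.325, -0.0], [0.325, 0.946, -0.001], [-0.0, -0.001, -1.0]]
wrist_force: [-0.5, -1.0, 0.5]
width: 0.0146
grip_force: 59.2
```

```bash
python3 s.py
```

```text
[ 0.5341 -0.1388  0.0683] [-0.521  -0.9741  0.48  ] [-0.4417  0.032  -0.0275]
```

Emit:
{"api": "apply_moves", "payload": {
  "plan": [
    {"tx": -0.03, "ty": 0.0, "tz": 0, "rx": 0, "ry": 0, "rz": 0, "fingers": 5},
    {"tx": -0.06, "ty": -0.03, "tz": 0, "rx": 0, "ry": 0, "rz": 0, "fingers": 5},
    {"tx": -0.06, "ty": -0.06, "tz": 0, "rx": 0, "ry": 0, "rz": 0, "fingers": 5},
    {"tx": -0.06, "ty": -0.06, "tz": 0, "rx": 0, "ry": 0, "rz": 0, "fingers": 5}
  ]
}}

```text
time_s: 9.5
eef_pos: [0.533, -0.1393, 0.0686]
tool_rot: [[-0.946, 0.325, 0.001], [0.325, 0.946, 0.0], [-0.0, 0.001, -1.0]]
wrist_force: [2.2, -0.2, -1.5]
width: 0.0148
grip_force: 59.1
```

```bash
python3 s.py
```

```text
[ 0.533  -0.1393  0.0686] [ 2.1957 -0.2373 -1.5058] [-0.0728 -0.5753  0.0042]
```

The foot fell in: z is 0.0683 and the force has gone. I'll centre and go down to the plug, expected at TCP about 0.063.

Emit:
{"api": "apply_moves", "payload": {
  "plan": [
    {"tx": 0.03, "ty": 0.04, "tz": 0, "rx": 0, "ry": 0, "rz": 0, "fingers": 5},
    {"tx": 0.03, "ty": 0.04, "tz": -0.06, "rx": 0, "ry": 0, "rz": 0, "fingers": 5},
    {"tx": 0.03, "ty": 0.04, "tz": -0.12, "rx": 0, "ry": 0, "rz": 0, "fingers": 5},
    {"tx": 0.03, "ty": 0.04, "tz": -0.12, "rx": 0, "ry": 0, "rz": 0, "fingers": 5}
  ]
}}

```text
time_s: 10.0
eef_pos: [0.5334, -0.139, 0.0655]
tool_rot: [[-0.946, 0.325, 0.0], [0.325, 0.946, -0.0], [-0.0, -0.0, -1.0]]
wrist_force: [1.4, -2.2, 0.1]
width: 0.0147
grip_force: 59.1
```

```bash
python3 s.py
```

```text
[ 0.5334 -0.139   0.0655] [ 1.3701 -2.1809  0.1068] [-0.5695 -0.3411 -0.0216]
```

Emit:
{"api": "apply_moves", "payload": {
  "plan": [
    {"tx": 0.02, "ty": -0.03, "tz": -0.03, "rx": 0, "ry": 0, "rz": 0, "fingers": 5},
    {"tx": 0.02, "ty": -0.03, "tz": -0.06, "rx": 0, "ry": 0, "rz": 0, "fingers": 5},
    {"tx": 0.02, "ty": -0.03, "tz": -0.09, "rx": 0, "ry": 0, "rz": 0, "fingers": 5},
    {"tx": 0.02, "ty": -0.03, "tz": -0.11, "rx": 0, "ry": 0, "rz": 0, "fingers": 5},
    {"tx": 0.02, "ty": -0.03, "tz": -0.13, "rx": 0, "ry": 0, "rz": 0, "fingers": 5},
    {"tx": 0.02, "ty": -0.03, "tz": -0.15, "rx": 0, "ry": 0, "rz": 0, "fingers": 5},
    {"tx": 0.02, "ty": -0.03, "tz": -0.17, "rx": 0, "ry": 0, "rz": 0, "fingers": 5}
  ]
}}

```text
time_s: 10.88
eef_pos: [0.5339, -0.1392, 0.0622]
tool_rot: [[-0.946, 0.325, -0.0], [0.325, 0.946, 0.001], [0.001, 0.001, -1.0]]
wrist_force: [-2.8, -0.2, 6.2]
width: 0.0146
grip_force: 59.6
```

```bash
python3 s.py
```

```text
[ 0.5339 -0.1392  0.0622] [-2.8073 -0.2226  6.2241] [-0.0233  0.6217 -0.0761]
```

Emit:
{"api": "apply_moves", "payload": {
  "plan": [
    {"tx": -0.015, "ty": 0, "tz": -0.02, "rx": 0, "ry": 0, "rz": 0, "fingers": 5},
    {"tx": -0.015, "ty": 0, "tz": -0.04, "rx": 0, "ry": 0, "rz": 0, "fingers": 5},
    {"tx": -0.015, "ty": 0, "tz": -0.06, "rx": 0, "ry": 0, "rz": 0, "fingers": 5},
    {"tx": -0.015, "ty": 0, "tz": -0.08, "rx": 0, "ry": 0, "rz": 0, "fingers": 5},
    {"tx": -0.015, "ty": 0, "tz": -0.1, "rx": 0, "ry": 0, "rz": 0, "fingers": 5},
    {"tx": -0.015, "ty": 0, "tz": -0.12, "rx": 0, "ry": 0, "rz": 0, "fingers": 5},
    {"tx": -0.015, "ty": 0, "tz": -0.14, "rx": 0, "ry": 0, "rz": 0, "fingers": 5},
    {"tx": -0.015, "ty": 0, "tz": -0.16, "rx": 0, "ry": 0, "rz": 0, "fingers": 5}
  ]
}}

```text
time_s: 11.88
eef_pos: [0.5338, -0.1391, 0.0583]
tool_rot: [[-0.946, 0.325, 0.0], [0.325, 0.946, 0.001], [-0.0, 0.001, -1.0]]
wrist_force: [-2.3, -0.2, 6.9]
width: 0.0145
grip_force: 59.6
```

```bash
python3 s.py
```

```text
[ 0.5338 -0.1391  0.0583] [-2.2526 -0.2169  6.9328] [0.0186 0.4479 0.0466]
```

Emit:
{"api": "apply_moves", "payload": {
  "plan": [
    {"tx": -0.01, "ty": 0, "tz": -0.03, "rx": 0, "ry": 0, "rz": 0, "fingers": 5},
    {"tx": -0.01, "ty": 0, "tz": -0.06, "rx": 0, "ry": 0, "rz": 0, "fingers": 5},
    {"tx": -0.01, "ty": 0, "tz": -0.09, "rx": 0, "ry": 0, "rz": 0, "fingers": 5},
    {"tx": -0.01, "ty": 0, "tz": -0.12, "rx": 0, "ry": 0, "rz": 0, "fingers": 5},
    {"tx": -0.01, "ty": 0, "tz": -0.15, "rx": 0, "ry": 0, "rz": 0, "fingers": 5},
    {"tx": -0.01, "ty": 0, "tz": -0.18, "rx": 0, "ry": 0, "rz": 0, "fingers": 5},
    {"tx": -0.01, "ty": 0, "tz": -0.21, "rx": 0, "ry": 0, "rz": 0, "fingers": 5},
    {"tx": -0.01, "ty": 0, "tz": -0.24, "rx": 0, "ry": 0, "rz": 0, "fingers": 5},
    {"tx": -0.01, "ty": 0, "tz": -0.27, "rx": 0, "ry": 0, "rz": 0, "fingers": 5},
    {"tx": -0.01, "ty": 0, "tz": -0.3, "rx": 0, "ry": 0, "rz": 0, "fingers": 5},
    {"tx": -0.01, "ty": 0, "tz": -0.33, "rx": 0, "ry": 0, "rz": 0, "fingers": 5}
  ]
}}

```text
time_s: 13.25
eef_pos: [0.5338, -0.1392, 0.0502]
tool_rot: [[-0.946, 0.325, 0.001], [0.325, 0.946, 0.001], [-0.0, 0.001, -1.0]]
wrist_force: [-1.1, -0.1, 7.5]
width: 0.0145
grip_force: 59.6
```

```bash
python3 s.py
```

```text
[ 0.5338 -0.1392  0.0502] [-1.071  -0.1224  7.5422] [0.036  0.4472 0.0482]
```

Emit:
{"api": "apply_moves", "payload": {
  "plan": [
    {"tx": -0.005, "ty": 0, "tz": -0.02, "rx": 0, "ry": 0, "rz": 0, "fingers": 5},
    {"tx": -0.005, "ty": 0, "tz": -0.04, "rx": 0, "ry": 0, "rz": 0, "fingers": 5},
    {"tx": -0.005, "ty": 0, "tz": -0.06, "rx": 0, "ry": 0, "rz": 0, "fingers": 5},
    {"tx": -0.005, "ty": 0, "tz": -0.08, "rx": 0, "ry": 0, "rz": 0, "fingers": 5},
    {"tx": -0.005, "ty": 0, "tz": -0.1, "rx": 0, "ry": 0, "rz": 0, "fingers": 5},
    {"tx": -0.005, "ty": 0, "tz": -0.12, "rx": 0, "ry": 0, "rz": 0, "fingers": 5},
    {"tx": -0.005, "ty": 0, "tz": -0.14, "rx": 0, "ry": 0, "rz": 0, "fingers": 5},
    {"tx": -0.005, "ty": 0, "tz": -0.16, "rx": 0, "ry": 0, "rz": 0, "fingers": 5}
  ]
}}

```text
time_s: 14.25
eef_pos: [0.5338, -0.1392, 0.0465]
tool_rot: [[-0.946, 0.325, 0.001], [0.325, 0.946, 0.001], [-0.001, 0.001, -1.0]]
wrist_force: [-1.7, 1.4, 11.3]
width: 0.0143
grip_force: 59.9
```

```bash
python3 s.py
```

```text
[ 0.5338 -0.1392  0.0465] [-1.7213  1.3805 11.2801] [ 0.1228  0.6441 -0.0012]
```

Emit:
{"api": "apply_moves", "payload": {
  "plan": [
    {"tx": 0, "ty": 0, "tz": -0.02, "rx": 0, "ry": 0, "rz": 0, "fingers": 5},
    {"tx": 0, "ty": 0, "tz": -0.04, "rx": 0, "ry": 0, "rz": 0, "fingers": 5},
    {"tx": 0, "ty": 0, "tz": -0.04, "rx": 0, "ry": 0, "rz": 0, "fingers": 5}
  ]
}}

```text
time_s: 14.62
eef_pos: [0.534, -0.1392, 0.0463]
tool_rot: [[-0.946, 0.325, 0.001], [0.325, 0.946, 0.001], [-0.001, 0.002, -1.0]]
wrist_force: [-4.0, 1.1, 15.4]
width: 0.0145
grip_force: 60.5
```

```bash
python3 s.py
```

```text
[ 0.534  -0.1392  0.0463] [-3.9589  1.1054 15.3983] [ 0.1522  1.0806 -0.0112]
```

It's home: stopped at 0.0463 (expected 0.0466) with the force rising to 15 N. One slightly firmer press to confirm, then I'll relax and open.

Emit:
{"api": "apply_moves", "payload": {
  "plan": [
    {"tx": 0, "ty": 0, "tz": -0.03, "rx": 0, "ry": 0, "rz": 0, "fingers": 5},
    {"tx": 0, "ty": 0, "tz": -0.03, "rx": 0, "ry": 0, "rz": 0, "fingers": 5},
    {"tx": 0, "ty": 0, "tz": -0.03, "rx": 0, "ry": 0, "rz": 0, "fingers": 5}
  ]
}}

```text
time_s: 15.0
eef_pos: [0.5341, -0.1393, 0.0462]
tool_rot: [[-0.946, 0.325, 0.001], [0.325, 0.946, 0.002], [-0.001, 0.002, -1.0]]
wrist_force: [-5.3, 1.1, 19.9]
width: 0.0144
grip_force: 61.0
```

Emit:
{"api": "apply_moves", "payload": {
  "plan": [
    {"tx": 0, "ty": 0, "tz": 0.04, "rx": 0, "ry": 0, "rz": 0, "fingers": 5},
    {"tx": 0, "ty": 0, "tz": 0.07, "rx": 0, "ry": 0, "rz": 0, "fingers": 5},
    {"tx": 0, "ty": 0, "tz": 0.07, "rx": 0, "ry": 0, "rz": 0, "fingers": 45},
    {"tx": 0, "ty": 0, "tz": 0.07, "rx": 0, "ry": 0, "rz": 0, "fingers": 45},
    {"tx": 0, "ty": 0, "tz": 0.07, "rx": 0, "ry": 0, "rz": 0, "fingers": 45},
    {"tx": 0, "ty": 0, "tz": 0.07, "rx": 0, "ry": 0, "rz": 0, "fingers": 45},
    {"tx": 0, "ty": 0, "tz": 0.07, "rx": 0, "ry": 0, "rz": 0, "fingers": 45}
  ]
}}

```text
time_s: 15.88
eef_pos: [0.5331, -0.1394, 0.045]
tool_rot: [[-0.946, 0.325, -0.0], [0.325, 0.946, 0.0], [0.0, 0.0, -1.0]]
wrist_force: [-0.3, 0.8, -1.2]
width: 0.0453
grip_force: 0.0
```

Emit:
{"api": "apply_moves", "payload": {
  "plan": [
    {"tx": 0, "ty": 0, "tz": 0.5, "rx": 0, "ry": 0, "rz": 0, "fingers": 45},
    {"tx": 0, "ty": 0, "tz": 1.5, "rx": 0, "ry": 0, "rz": 0, "fingers": 45},
    {"tx": 0, "ty": 0, "tz": 3, "rx": 0, "ry": 0, "rz": 0, "fingers": 45},
    {"tx": 0, "ty": 0, "tz": 5, "rx": 0, "ry": 0, "rz": 0, "fingers": 45},
    {"tx": 0, "ty": 2, "tz": 7, "rx": 0, "ry": 0, "rz": 0, "fingers": 45},
    {"tx": 0, "ty": 4, "tz": 8, "rx": 0, "ry": 0, "rz": 0, "fingers": 45},
    {"tx": 0, "ty": 6, "tz": 8, "rx": 0, "ry": 0, "rz": 0, "fingers": 45},
    {"tx": 0, "ty": 8, "tz": 8, "rx": 0, "ry": 0, "rz": 0, "fingers": 45},
    {"tx": 0, "ty": 8, "tz": 8, "rx": 0, "ry": 0, "rz": 0, "fingers": 45},
    {"tx": 0, "ty": 8, "tz": 8, "rx": 0, "ry": 0, "rz": 0, "fingers": 45}
  ]
}}

```text
time_s: 17.12
eef_pos: [0.5333, 0.0598, 0.2457]
tool_rot: [[-0.946, 0.325, 0.001], [0.325, 0.946, -0.0], [-0.001, -0.0, -1.0]]
wrist_force: [0.5, -0.2, -0.2]
width: 0.045
grip_force: 0.0
```

```bash
python3 - <<'E'
from bench import manip
import cv2,numpy as np
c=manip.camera("scene");t=manip.camera("top")
f=lambda im,x,y,w,h:cv2.resize(im[y:y+h,x:x+w,::-1],(800,300) if w>2*h else (400,300),interpolation=cv2.INTER_CUBIC)
cv2.imwrite("pics/end.png",np.vstack([np.hstack([f(c["image"],220,180,120,90),f(t["image"],260,175,88,66)]),np.hstack([f(c["image"],120,160,280,210),f(t["image"],140,130,320,160)])]))
E
```

```text
(no output)
```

View pics/end.png

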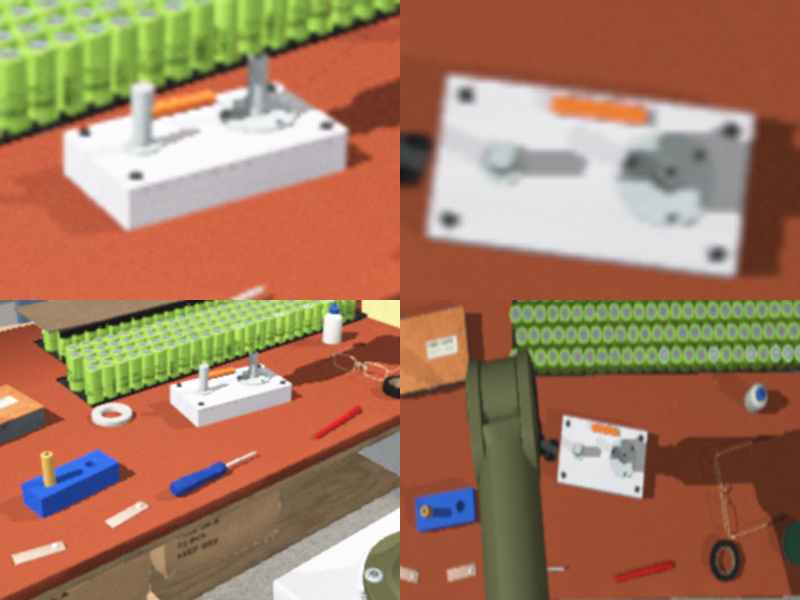

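The dowel stands in the bush (top at crop (258,58), shaded by the arm) as tall as the fitted one. The brass dowel, bottle and spectacles haven't moved, and the gripper is clear. I'll hand in.

```bash
python3 - <<'E'
from h import *
from bench import manip
c=C["scene"];x=c["R"]@np.array([.5335,-.139,.084])+c["t"];print(c["fx"]*x[0]/x[2]+c["cx"],c["fy"]*x[1]/x[2]+c["cy"],"seen ~",220+258/3.333,180+58/3.333)
print(manip.hand_in())
E
```

```text
296.6531046608323 196.14060257408948 seen ~ 297.4077407740774 197.4017401740174
the job is handed in; nothing more can be done
None
```

The steel dowel is pressed fully home in the jig's bush and released. The firmest push I read on the jig was about 20 N, the clock was at about 17 s, and the brass dowel, flux bottle and spectacles were left where they were. The job is handed in; no verdict was returned.

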